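Line the clip-top feed jars up by size on the jar stand

TASK

The four cream clip-top feed jars have been left in a jumble on the turntable. Line them up by size on the wooden jar stand, one standing upright in the middle of each cork mat, with the largest on the mat nearest the turntable, then the next largest, down to the smallest at the far end. Set each jar down gently without dropping it or tipping it over, and leave the blue bowl where it is in the middle of the turntable.

Things in the scene. Friction and masses are not known exactly. Their poses are not given: they have to be found in the camera images.
- jar_largest: the largest of four cream stoneware jars with clip-top lid (domed cream lid, orange rubber seal, steel wire clip); 64 mm diameter, 132 mm tall in all. Origin at the centre of its underside, z up through the lid. Smooth straight round body from the underside to 102 mm, good to grip at any yaw; the top 30 mm (shoulder, lid, clip) is narrower. Closed, weighs 0.1 to 0.7 kg; starts upright on the turntable
- jar_second: the second largest of four cream stoneware jars with clip-top lid (domed cream lid, orange rubber seal, steel wire clip); 57 mm diameter, 108 mm tall in all. Origin at the centre of its underside, z up through the lid. Smooth straight round body from the underside to 78 mm, good to grip at any yaw; the top 30 mm (shoulder, lid, clip) is narrower. Closed, weighs 0.1 to 0.7 kg; starts upright on the turntable
- jar_third: the third largest of four cream stoneware jars with clip-top lid (domed cream lid, orange rubber seal, steel wire clip); 50 mm diameter, 86 mm tall in all. Origin at the centre of its underside, z up through the lid. Smooth straight round body from the underside to 56 mm, good to grip at any yaw; the top 30 mm (shoulder, lid, clip) is narrower. Closed, weighs 0.1 to 0.7 kg; starts upright on the turntable
- jar_smallest: the smallest of four cream stoneware jars with clip-top lid (domed cream lid, orange rubber seal, steel wire clip); 44 mm diameter, 66 mm tall in all. Origin at the centre of its underside, z up through the lid. Smooth straight round body from the underside to 36 mm, good to grip at any yaw; the top 30 mm (shoulder, lid, clip) is narrower. Closed, weighs 0.1 to 0.7 kg; starts upright on the turntable
- mat_1: round cork mat, 76 mm diameter, 3 mm thick, the first (+y end) in the row of four on the wooden jar stand. Origin at the centre of its underside, z up, so a jar rests 3 mm above the origin. Its y axis runs along the row (mats 88 mm apart, mat_1 at the +y end, mat_4 at the -y end), its x axis across the stand (a fixed plank 370 mm long, 116 mm wide, top 20 mm above the bench)
- mat_2: round cork mat, 76 mm diameter, 3 mm thick, the second in the row of four on the wooden jar stand. Origin at the centre of its underside, z up, so a jar rests 3 mm above the origin. Its y axis runs along the row (mats 88 mm apart, mat_1 at the +y end, mat_4 at the -y end), its x axis across the stand (a fixed plank 370 mm long, 116 mm wide, top 20 mm above the bench)
- mat_3: round cork mat, 76 mm diameter, 3 mm thick, the third in the row of four on the wooden jar stand. Origin at the centre of its underside, z up, so a jar rests 3 mm above the origin. Its y axis runs along the row (mats 88 mm apart, mat_1 at the +y end, mat_4 at the -y end), its x axis across the stand (a fixed plank 370 mm long, 116 mm wide, top 20 mm above the bench)
- mat_4: round cork mat, 76 mm diameter, 3 mm thick, the last (-y end) in the row of four on the wooden jar stand. Origin at the centre of its underside, z up, so a jar rests 3 mm above the origin. Its y axis runs along the row (mats 88 mm apart, mat_1 at the +y end, mat_4 at the -y end), its x axis across the stand (a fixed plank 370 mm long, 116 mm wide, top 20 mm above the bench)
- turntable: dark grey round plastic turntable, 288 mm diameter, standing on the bench to one side of the jar stand (left of it, at +y, or right of it, at -y; it varies). Origin at the centre of its foot on the bench, z up. Its flat platter is 30 mm above the bench with a lip 6 mm higher round the edge; it turns on the foot with light friction (0.05 N m). The foot stays put. The four jars stand on it about a quarter turn apart, about 95 mm from its centre
- bowl: small blue ceramic bowl, 84 mm across the rim and 42 mm high, in the middle of the turntable, loose; origin at the centre of its underside, z up

How it is judged:
By the outcome, as a careful person would: the job done as asked, in the order asked, and still so for the second after the job is handed in, with the robot touching nothing.
It also fails if it takes over 120 s, if anything falls off the work surface, if the arm or the gripper's body presses on something with over 40 N, if the wrist force passes 120 N, or if a joint passes its speed limit or range.

ROBOT

A 6-joint arm with a two-finger parallel gripper is mounted at the origin on the work surface. World frame = base frame: x ahead of the robot, y to its left, z up, the work surface at z = 0. Lengths are in m, angles in rad, forces in N, time in s.
With the tool pointing down it reaches from about 0.225 to 0.875 m from the base axis. Payload 3.4 kg.
Tool frame: the origin (TCP) lies at the very end of the fingers, on their centre line; the grasp point (between the pads) lies 19 mm behind it (manip.hold_point_z is the distance from the TCP to the grasp point, in m); z points along the fingers, x is the direction in which the jaws open and shut, and the axes are right-handed (so a half turn about z gives the same grasp; the last joint's range is limited). The gripper opens to 85 mm and grips with 20 to 120 N. Pads are 22 mm wide; open, the fingers measure 114 mm over their backs; the gripper's body (76 mm by 85 mm) begins 54 mm behind the grasp point. The pads swing forward as they close: fully open they stand 13 mm farther back than shut.
Start: joints at [1.119, 0.276, 1.505, -0, 1.361, -0.121], TCP at [0.187, 0.544, 0.231] pointing down, gripper open.
Joint ranges: [-2.89, 2.89], [-0.75, 2.08], [0.22, 2.7], [-1.18, 4.32], [0.11, 2.71], [-2.7, 2.7]. Speed limits (rad/s): [2.57, 2.57, 3.14, 3.14, 3.14, 3.14].

INTERFACE

Orientations are given as a unit quaternion [w, x, y, z].
In Python, from rig import telemetry, cams, manip, finder gives the robot as it stands. The module is installed in compiled form; this text tells all that it offers.
- The arm moves only by the tool carry_out, never from a script. Its argument "rows" is a list that holds one entry, the list of rows, each a list of 5 numbers: the gripper's target within -1 to 1 (fully open at 1, half-way at 0, shut at -1), then the shift along the world's x, y, z in cm, then the turn about the world's z in rad. A call has 1 to 12 rows; each row shifts and turns the commanded pose from where the row before left it; what a row does not reach is not made up. A row lasts 1/10 s, in which the tool goes at most 50 mm and 8.59 degrees, less where a joint would pass 70% of its speed; a pose out of reach is approached as far as the arm can. A call with a gripper value outside its range is refused whole. The fingers move at their own pace and stop on an object; "force" is the grip in N (left out, the last holds). Time passes only in rows, so rows that do not move let the fingers close. It gives the time, the measured TCP pose, the force and the opening at its end, in the units of the state.
- telemetry.get_state(): the state, without advancing time (a new reading comes with each control period).
- cams.get_image(name): name is "scene" or "top"; returns a dict with "image" (400x640x3 uint8, red, green, blue), "camera_matrix" (3x3 intrinsics, pixels), "k1" (the pictures are not rectified: a ray, as slopes to the right and down, at radius r is drawn at 1 + k1 r^2 times it, then the intrinsics apply), "eye" and "attitude" of the camera in the world. Camera axes: x right, y down, z forward; pixel columns grow to the right and rows downward; lengths in m; the calibration is good to about 2 mm. A picture is of the moment at which its call begins. There is no depth.
- manip.sign_off(): hands the job in, once; it reports no verdict.
Trained networks look in a picture, given as the dict that the camera call returned (one of the last four; its "shot" number tells which), for a name from the list of things; names that differ only in an ending like _2 or _b are one class to them, and where a whole thing is asked for, a point or a joint stands for the part that bears it (a point fixed in the world has none). Each returns a list of dicts, best first, with "confidence" (0 to 1); they miss things now and then, are a little off and sometimes report something else, mostly with a low value. They report only what shows in the picture. A call takes as long as a camera call.
- finder.boxes_of(picture, thing): "xy" ([column, row] in pixels, amid what is visible of it).
The state is a dict: "clock": time; "qpos": joint angles; "qd": joint speeds; "effort": joint torques, N m; "position": TCP position; "ee_rot": TCP orientation; "contact_force": force on the tool from outside, world axes, zero at the start; "moment": the same for the moment, N m; "width": finger opening in m.
Only numpy, scipy, OpenCV 4.12 (cv2) and the standard library are available. Lean on these libraries where they do the work, as an engineer would, in place of code of your own. Each camera call takes 0.05 s, during which the arm holds its last target.

## Working session

There is one attempt and no reset: what is moved stays moved. The work goes in short steps, Python scripts to look and compute and a tool call to move; the robot and the scene stay as the last step left them, time stands still between calls to the robot, and variables do not carry over. Pictures are saved under pics/ and viewed, and the job is handed in when it is done.

Besides the shell and the picture viewer there is one more tool, called as a command line: name --argument value ..., lists and objects as JSON in quotes. carry_out: Moves the arm, as the interface text tells. Its arguments: {"type":"object","properties":{"rows":{"type":"array","items":{"type":"array","items":{"type":"array","items":{"type":"number"}}}},"force":{"type":"number"}},"required":["rows"]}

```bash
mkdir -p pics; cat > h.py <<'E'
import numpy as np, cv2
from rig import telemetry, cams, manip, finder
from scipy.spatial.transform import Rotation as R
def rot(a):
    a=np.array(a,float)
    if a.shape==(3,3): return a
    return R.from_quat(a[[1,2,3,0]]).as_matrix()
def ray(p,uv):
    K=np.array(p["camera_matrix"]); k=p["k1"]
    d=np.linalg.inv(K)@np.array([uv[0],uv[1],1.]); x=d[:2].copy()
    for _ in range(30): x=d[:2]/(1+k*(x@x))
    v=rot(p["attitude"])@np.array([x[0],x[1],1.]); return np.array(p["eye"],float),v/np.linalg.norm(v)
def atz(p,uv,z):
    e,v=ray(p,uv); return e+v*(z-e[2])/v[2]
def tri(p,a,q,b):
    e,v=ray(p,a); f,w=ray(q,b)
    s=np.linalg.lstsq(np.stack([v,-w],1),f-e,rcond=None)[0]
    A=e+s[0]*v;B=f+s[1]*w; return (A+B)/2,np.linalg.norm(A-B)
def proj(p,X):
    c=rot(p["attitude"]).T@(np.array(X,float)-np.array(p["eye"])); x=c[:2]/c[2]
    x=x*(1+p["k1"]*(x@x)); return (np.array(p["camera_matrix"])@np.array([x[0],x[1],1]))[:2]
def save(p,n): cv2.imwrite("pics/"+n+".png",p["image"][:,:,::-1])
E
python3 - <<'E'
from h import *
np.set_printoptions(precision=3,suppress=True)
s=telemetry.get_state();print({k:np.round(v,3) for k,v in s.items()}, manip.hold_point_z)
a=cams.get_image("scene");b=cams.get_image("top");save(a,"s0");save(b,"t0")
for p in(a,b):
  print({k:p[k] for k in p if k!="image"})
  for t in["jar_largest","jar_second","jar_third","jar_smallest","mat_1","turntable","bowl"]:
    print(t,[(np.round(d["xy"]),round(d["confidence"],2)) for d in finder.boxes_of(p,t)])
E
```

```text
{'clock': np.float64(0.0), 'qpos': array([ 1.119,  0.277,  1.506,  0.   ,  1.361, -0.121]), 'qd': array([ 0.001, -0.001, -0.002, -0.   ,  0.   ,  0.002]), 'effort': array([ -0.001, -41.678, -24.58 ,  -0.001,   0.011,   0.   ]), 'position': array([0.187, 0.543, 0.23 ]), 'ee_rot': array([ 0.   ,  0.814,  0.581, -0.001]), 'contact_force': array([-0.404, -0.321, -0.103]), 'moment': array([ 0.004,  0.019, -0.022]), 'width': np.float64(0.086)} 0.0187
{'camera_matrix': array([[378.838,   0.   , 322.979],
       [  0.   , 378.838, 196.043],
       [  0.   ,   0.   ,   1.   ]]), 'k1': -0.0015451671137094898, 'eye': array([1.426, 0.002, 0.748]), 'attitude': array([-0.309,  0.647,  0.625, -0.31 ]), 'shot': 1}
jar_largest [(array([266., 180.]), 0.59), (array([389., 193.]), 0.4)]
jar_second [(array([231., 204.]), 0.83)]
jar_third [(array([200., 194.]), 0.76)]
jar_smallest [(array([240., 170.]), 0.69)]
mat_1 [(array([420., 192.]), 0.79), (array([447., 184.]), 0.76), (array([369., 196.]), 0.67), (array([391., 192.]), 0.64)]
turntable [(array([242., 209.]), 0.74)]
bowl [(array([243., 186.]), 0.58)]
{'camera_matrix': array([[407.12 ,   0.   , 317.536],
       [  0.   , 407.12 , 201.481],
       [  0.   ,   0.   ,   1.   ]]), 'k1': 0.01667459465663268, 'eye': array([0.339, 0.025, 1.128]), 'attitude': array([-0.06 ,  0.713, -0.696,  0.059]), 'shot': 2}
jar_largest [(array([386., 205.]), 0.59)]
jar_second [(array([418., 175.]), 0.92)]
jar_third [(array([459., 213.]), 0.77)]
jar_smallest [(array([421., 250.]), 0.6)]
mat_1 [(array([210., 218.]), 0.98), (array([242., 213.]), 0.97), (array([176., 218.]), 0.96)]
turntable [(array([416., 224.]), 0.63), (array([273., 209.]), 0.4)]
bowl [(array([420., 212.]), 0.75)]
```

View pics/s0.png

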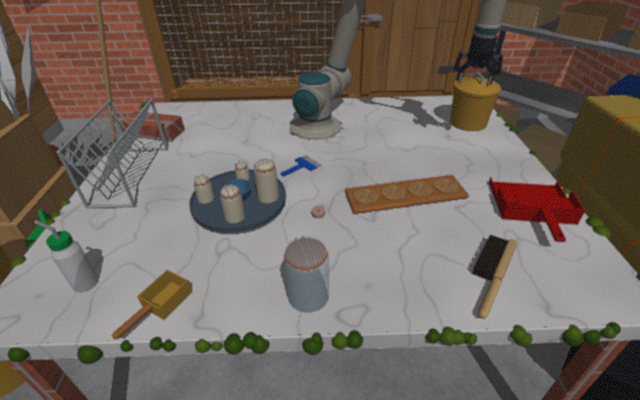

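View pics/t0.png

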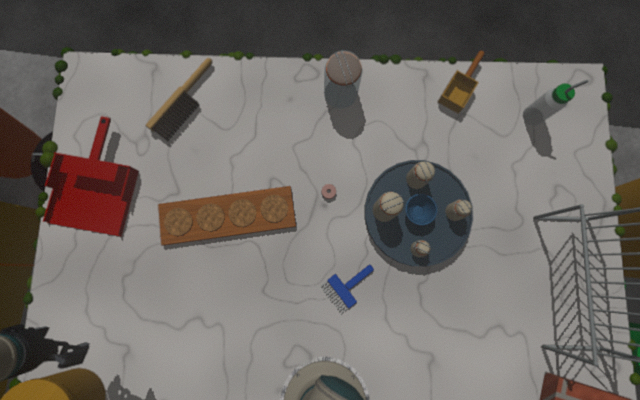

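The turntable is on the right of the stand (−y), so the mat nearest it is the one at top-image pixel (274,209), which should be mat_4. Jars in the top view: largest (386,205), second (418,175), third (459,213), smallest (421,250). Next I'll zoom in.

```bash
python3 - <<'E'
from h import *
b=cv2.imread("pics/t0.png");a=cv2.imread("pics/s0.png")
cv2.imwrite("pics/t0z.png",cv2.resize(b[150:280,355:485],None,fx=4.5,fy=4.5,interpolation=cv2.INTER_CUBIC))
cv2.imwrite("pics/t0m.png",cv2.resize(b[175:255,150:305],None,fx=5,fy=5,interpolation=cv2.INTER_CUBIC))
cv2.imwrite("pics/s0z.png",cv2.resize(a[145:240,180:300],None,fx=6,fy=6,interpolation=cv2.INTER_CUBIC))
E
```

```text
(no output)
```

View pics/t0z.png

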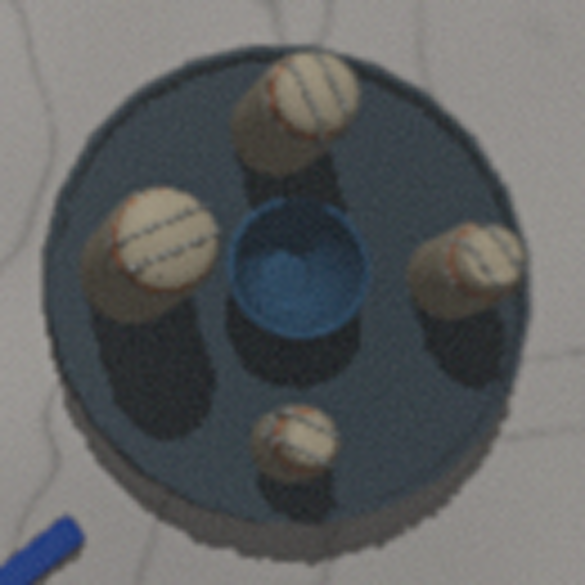

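View pics/t0m.png

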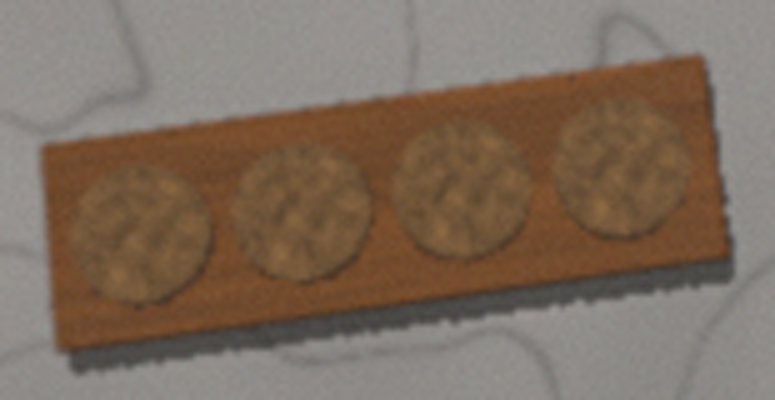

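View pics/s0z.png

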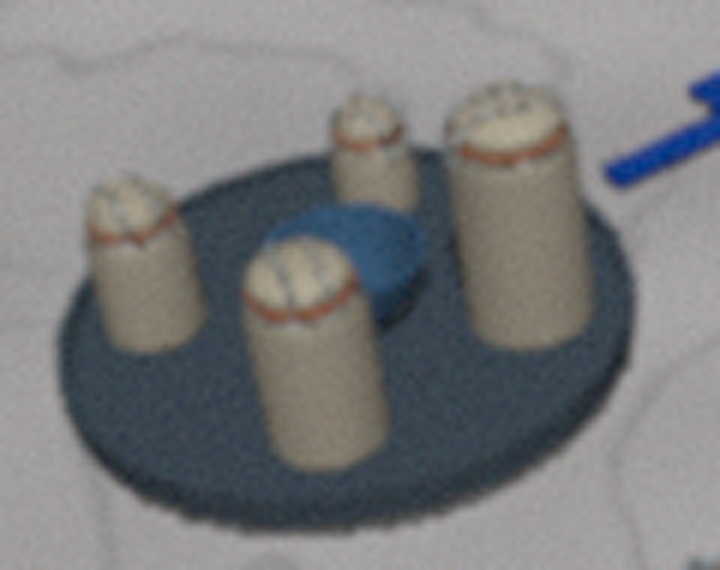

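```bash
cat > fit.py <<'E'
from h import *
from scipy.optimize import minimize
J={"jar_largest":(.064,.132),"jar_second":(.057,.108),"jar_third":(.050,.086),"jar_smallest":(.044,.066)}
S=4
def sil(p,x,y,z,d,h,box):
    pts=[];t=np.linspace(0,2*np.pi,40,endpoint=False);r=d/2
    u0,v0,u1,v1=box; m=np.zeros(((v1-v0)*S,(u1-u0)*S),np.uint8)
    C=lambda r,zz:np.array([proj(p,[x+r*np.cos(a),y+r*np.sin(a),z+zz]) for a in t])
    L=[C(r,0),C(r,h-.030),C(r*.82,h-.022),C(r*.82,h-.010),C(r*.5,h-.002)]
    for A,B in zip(L[:-1],L[1:]):
        hull=cv2.convexHull(np.vstack([A,B]).astype(np.float32))
        q=((hull-np.array([u0,v0])+.5)*S-.5)
        cv2.fillPoly(m,[np.round(q*16).astype(np.int32)],255,shift=4)
    return cv2.resize(m,(u1-u0,v1-v0),interpolation=cv2.INTER_AREA)/255.
def mask(p):
    im=cv2.GaussianBlur(p["image"],(3,3),0).astype(float); rb=im[...,0]-im[...,2]
    return np.clip((rb-10)/14,0,1)
def fit(ps,name,x,y,z,freez=True):
    d,h=J[name]; B=[]
    for p in ps:
        c=np.mean([proj(p,[x,y,z]),proj(p,[x,y,z+h])],0).astype(int); B.append((c[0]-26,c[1]-32,c[0]+26,c[1]+32))
    M=[mask(p) for p in ps]
    def cost(q):
        s=0
        for p,b,m in zip(ps,B,M):
            g=sil(p,q[0],q[1],q[2] if freez else z,d,h,b); mm=m[b[1]:b[3],b[0]:b[2]]
            s+=((g-mm)**2).sum()
        return s
    x0=[x,y]+([z] if freez else [])
    sx=np.array([x0]+[np.array(x0)+.006*np.eye(len(x0))[i] for i in range(len(x0))])
    r=minimize(cost,x0,method="Nelder-Mead",options=dict(initial_simplex=sx,xatol=1e-4,fatol=.05))
    return r.x,r.fun
E
cat > look.py <<'E'
from fit import *
np.set_printoptions(precision=4,suppress=True)
a=cams.get_image("scene");b=cams.get_image("top")
px=lambda u,v,f,o:((u+.5)/f-.5+o[0],(v+.5)/f-.5+o[1])
# lids centre top/scene
T={"jar_largest":(166,240),"jar_second":(316,94),"jar_third":(489,257),"jar_smallest":(304,438)}
Sc={"jar_largest":(509,118),"jar_second":(300,270),"jar_third":(132,205),"jar_smallest":(366,117)}
for n in T:
    P,e=tri(b,px(*T[n],4.5,(355,150)),a,px(*Sc[n],6,(180,145)))
    print(n,"lid tri",P,e,"expected lid z",.03+J[n][1]-.01)
    print("   both",*fit([a,b],n,P[0],P[1],.03)," top",*fit([b],n,P[0],P[1],.03,False)," scene",*fit([a],n,P[0],P[1],.03,False))
mt=[px(*m,5,(150,175)) for m in[(142,235),(302,212),(462,190),(622,169)]]
ms=sorted([d["xy"] for d in finder.boxes_of(a,"mat_1")],key=lambda q:-q[0])
M=[]
for m,s in zip(mt,ms[:4]):
    P,e=tri(b,m,a,s); Q=atz(b,m,.023); M.append(Q); print("mat",P,e,Q)
M=np.array(M); d=M[-1]-M[0]; print("spacing",np.linalg.norm(d)/3,"dir",np.arctan2(d[1],d[0]),"scene at z",[atz(a,s,.023)[:2] for s in ms])
bt=finder.boxes_of(b,"bowl")[0]["xy"];bs=finder.boxes_of(a,"bowl")[0]["xy"];print("bowl",tri(b,bt,a,bs))
mk=np.hstack([mask(a)[145:240,180:300],mask(b)[150:245,365:485]]);cv2.imwrite("pics/mask0.png",cv2.resize(mk*255,None,fx=3,fy=3))
E
python3 look.py
```

```text
jar_largest lid tri [ 0.5061 -0.1499  0.1496] 0.0015129762850058588 expected lid z 0.152
   both [ 0.5071 -0.1501  0.0263] 579.9078160676036  top [ 0.5078 -0.1505] 285.4011960078149  scene [ 0.499 -0.15 ] 289.22178675391723
jar_second lid tri [ 0.5947 -0.2384  0.1282] 0.0007868902382726156 expected lid z 0.128
   both [ 0.5976 -0.2392  0.0278] 644.1933731139515  top [ 0.5989 -0.2388] 337.3628178330156  scene [ 0.5883 -0.2407] 299.2440555830175
jar_third lid tri [ 0.5081 -0.339   0.1063] 0.001715910812192074 expected lid z 0.106
   both [ 0.5061 -0.3408  0.0281] 449.11443141962667  top [ 0.5082 -0.3395] 221.90420827154392  scene [ 0.5002 -0.3432] 222.74830630291336
jar_smallest lid tri [ 0.4055 -0.2402  0.0868] 0.002185829974150506 expected lid z 0.08600000000000001
   both [ 0.4053 -0.243   0.0279] 613.2532751139671  top [ 0.4045 -0.2403] 141.96265957363337  scene [ 0.3908 -0.2439] 467.64026787185463
mat [0.4632 0.4138 0.02  ] 0.008061570989356878 [0.4621 0.4085 0.023 ]
mat [0.4775 0.3254 0.02  ] 0.004183031983429885 [0.4768 0.3225 0.023 ]
mat [0.4917 0.2316 0.0134] 0.012112608924125867 [0.491  0.2359 0.023 ]
mat [0.5063 0.1559 0.0168] 0.01269481884299041 [0.5047 0.1489 0.023 ]
spacing 0.08771601520672813 dir -1.407983947381077 scene at z [array([0.4659, 0.4166]), array([0.4808, 0.3264]), array([0.5049, 0.2224]), array([0.5136, 0.161 ])]
bowl (array([ 0.4985, -0.2306,  0.0719]), np.float64(0.01936433605519841))[ WARN:0@23.403] global loadsave.cpp:1063 imwrite_ Unsupported depth image for selected encoder is fallbacked to CV_8U.
```

View pics/mask0.png

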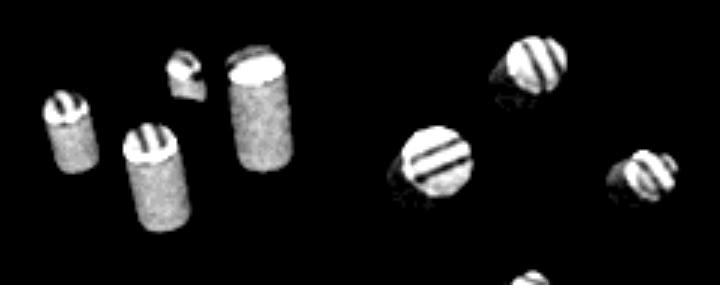

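The masks show the jars cleanly in the scene view, but the shaded bodies come out weak in the top view. I'll switch to a ratio mask and zoom in on the mats in the scene view.

```bash
python3 - <<'E'
s=open('fit.py').read()
s=s.replace('rb=im[...,0]-im[...,2]\n    return np.clip((rb-10)/14,0,1)','rb=(im[...,0]+3)/(im[...,2]+3)\n    m=(np.clip((rb-1.1)/.06,0,1)*255).astype(np.uint8); return cv2.morphologyEx(m,cv2.MORPH_CLOSE,np.ones((5,5)))/255.')
open('fit.py','w').write(s)
s=open('look.py').read().replace('mk*255','(mk*255).astype(np.uint8)').replace('150:245','165:260')
s+='cv2.imwrite("pics/s0m.png",cv2.resize(a["image"][170:215,340:475,::-1],None,fx=5.5,fy=5.5,interpolation=cv2.INTER_CUBIC))\n'
open('look.py','w').write(s)
E
python3 look.py
```

```text
jar_largest lid tri [ 0.5061 -0.1499  0.1496] 0.0015129762850058588 expected lid z 0.152
   both [ 0.5069 -0.1507  0.0256] 384.51481737793154  top [ 0.5078 -0.1503] 118.29362552864283  scene [ 0.5001 -0.1505] 259.17159554017684
jar_second lid tri [ 0.5947 -0.2384  0.1282] 0.0007868902382726156 expected lid z 0.128
   both [ 0.5968 -0.2394  0.0275] 517.9730257593233  top [ 0.5968 -0.2393] 155.4465974625144  scene [ 0.5889 -0.2413] 355.6010611303345
jar_third lid tri [ 0.5081 -0.339   0.1063] 0.001715910812192074 expected lid z 0.106
   both [ 0.5067 -0.34    0.0285] 318.62292964244523  top [ 0.5072 -0.3414] 62.97447135717032  scene [ 0.5008 -0.3423] 250.9837139561707
jar_smallest lid tri [ 0.4055 -0.2402  0.0868] 0.002185829974150506 expected lid z 0.08600000000000001
   both [ 0.4048 -0.2418  0.026 ] 762.040061514802  top [ 0.4045 -0.2408] 58.78674356016916  scene [ 0.4089 -0.2419] 707.234063821607
mat [0.4621 0.4083 0.0225] 0.0008225419856540674 [0.4621 0.4085 0.023 ]
mat [0.4778 0.3238 0.0138] 0.002230913851817873 [0.4768 0.3225 0.023 ]
mat [0.4915 0.2315 0.0152] 0.011594511823546422 [0.491  0.2359 0.023 ]
mat [0.5067 0.1526 0.0116] 0.004940020852197834 [0.5047 0.1489 0.023 ]
spacing 0.08771601520672813 dir -1.407983947381077 scene at z [array([0.4628, 0.4075]), array([0.4898, 0.3186]), array([0.5024, 0.2231]), array([0.5207, 0.1528])]
bowl (array([ 0.4971, -0.2342,  0.0739]), np.float64(0.013714552067275574))
```

View pics/mask0.png

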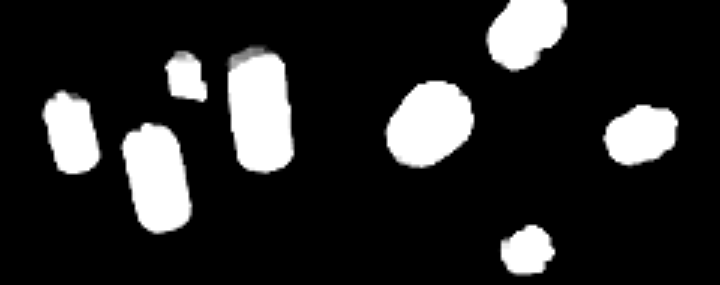

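View pics/s0m.png

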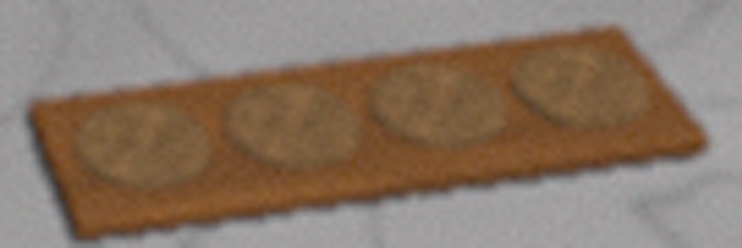

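```bash
python3 - <<'E'
from fit import *
np.set_printoptions(precision=4,suppress=True)
a=cams.get_image("scene");b=cams.get_image("top")
px=lambda u,v,f,o:((u+.5)/f-.5+o[0],(v+.5)/f-.5+o[1])
mt=[px(*m,5,(150,175)) for m in[(142,235),(302,212),(462,190),(622,169)]]
ms=[px(*m,5.5,(340,170)) for m in[(582,86),(440,103),(292,124),(146,143)]]
for m,s in zip(mt,ms): print(*tri(b,m,a,s),atz(b,m,.023),atz(a,s,.023))
# turntable centre from the top (lip circle): zoom fit
print(atz(b,px(287,287,4.5,(355,150)),.036))
E
```

```text
[0.4623 0.4097 0.0226] 0.0019283428634815705 [0.4621 0.4085 0.023 ] [0.4626 0.4105 0.023 ]
[0.4768 0.3232 0.0241] 0.0020131014796162636 [0.4768 0.3225 0.023 ] [0.4751 0.3248 0.023 ]
[0.491  0.2362 0.0231] 0.000648674735616148 [0.491  0.2359 0.023 ] [0.4909 0.2366 0.023 ]
[0.5048 0.1502 0.0231] 0.002791560678065382 [0.5047 0.1489 0.023 ] [0.5046 0.1517 0.023 ]
[ 0.4987 -0.2435  0.036 ]
```

Mats measured from two views sit at z = 23 mm: m1 (0.462,0.409), m2 (0.477,0.323), m3 (0.491,0.236) and m4 (0.505,0.1495). Spacing is 88 mm and the row yaw is 0.162. Jars:

| Jar | x, y (m) |
|---|---|
| Largest | 0.507, −0.150 |
| Second | 0.5965, −0.239 |
| Third | 0.507, −0.340 |
| Smallest | 0.405, −0.241 |

I'll pick the largest first.

carry_out --rows '[[[1,2,-4.3,0,-0.135],[1,2,-4.3,0,-0.135],[1,2,-4.3,0,-0.135],[1,2,-4.3,0,-0.135],[1,2,-4.3,0,-0.135],[1,2,-4.3,0,-0.135],[1,2,-4.3,0,-0.135],[1,2,-4.3,0,-0.135],[1,2,-4.3,0,0],[1,2,-4.3,0,0],[1,2,-4.3,0,0],[1,2,-4.3,0,0]]]' --force 60

```text
clock: 2.6
position: [0.4273, 0.0259, 0.2317]
ee_rot: [-0.0, 0.997, 0.08, 0.001]
contact_force: [0.8, 0.3, 0.4]
width: 0.0854
```

carry_out --rows '[[[1,2,-4.4,0,0],[1,2,-4.4,0,0],[1,2,-4.4,0,0],[1,2,-4.4,0,0],[1,0,0,0,0],[1,0,0,0,0],[1,0,0,0,0]]]'

```text
clock: 3.3
position: [0.5061, -0.1472, 0.2312]
ee_rot: [-0.001, 0.997, 0.08, -0.0]
contact_force: [-0.2, -0.0, 0.5]
width: 0.0854
```

carry_out --rows '[[[1,0.1,-0.3,-3,0],[1,0,0,-3,0],[1,0,0,-2.5,0],[1,0,0,-2,0],[1,0,0,-1.6,0],[1,0,0,-1.5,0],[1,0,0,0,0]]]'

```text
clock: 4.0
position: [0.5058, -0.1488, 0.0939]
ee_rot: [-0.001, 0.997, 0.081, -0.002]
contact_force: [-1.1, -0.2, 0.1]
width: 0.0854
```

```bash
cat > snap.py <<'E'
import sys
from h import *
n=sys.argv[1]
a=cams.get_image("scene");b=cams.get_image("top")
c=[int(v) for v in sys.argv[2:6]] if len(sys.argv)>5 else [140,250,170,300]
d=[int(v) for v in sys.argv[6:10]] if len(sys.argv)>9 else [140,290,350,490]
A=a["image"][c[0]:c[1],c[2]:c[3],::-1];B=b["image"][d[0]:d[1],d[2]:d[3],::-1]
f=lambda I:cv2.resize(I,(390,int(390*I.shape[0]/I.shape[1])),interpolation=cv2.INTER_CUBIC)
A,B=f(A),f(B);h=max(len(A),len(B))
P=lambda I:cv2.copyMakeBorder(I,0,h-len(I),0,5,cv2.BORDER_CONSTANT)
cv2.imwrite("pics/"+n+".png",np.hstack([P(A),P(B)]))
s=telemetry.get_state();print(np.round(s["position"],4),np.round(s["contact_force"],1),np.round(s["moment"],2),s["width"],s["clock"],np.round(s["qpos"],2))
E
python3 snap.py g1
```

```text
[ 0.5076 -0.15    0.0959] [ 1.   0.2 -0.5] [0.   0.03 0.03] 0.08544918386074056 4.1 [-0.42  0.32  1.81  0.    1.01 -0.58]
```

View pics/g1.png

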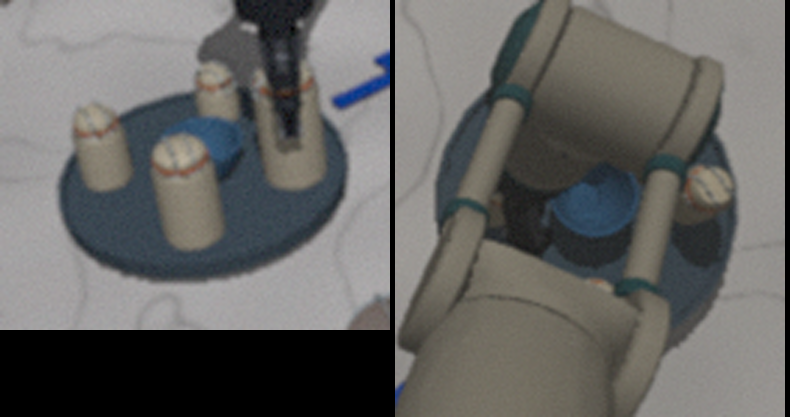

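The front finger sits centred over the largest jar with nothing touching. Closing now.

carry_out --rows '[[[0.4,0,0,0,0],[0.3,0,0,0,0],[0,0,0,0,0],[-0.5,0,0,0,0],[-1,0,0,0,0],[-1,0,0,0,0],[-1,0,0,0,0],[-1,0,0,0,0]]]'

```text
clock: 4.9
position: [0.5088, -0.1515, 0.0968]
ee_rot: [0.001, 0.997, 0.08, 0.001]
contact_force: [-0.5, 0.6, 6.0]
width: 0.0623
```

carry_out --rows '[[[-1,0,0,0.5,0],[-1,0,0,1,0],[-1,0,0,2,0],[-1,0,0,3,0],[-1,0,0,0,0],[-1,0,0,0,0]]]'

```text
clock: 5.5
position: [0.5076, -0.1511, 0.1602]
ee_rot: [0.0, 0.997, 0.08, 0.0]
contact_force: [-1.2, 0.6, -5.9]
width: 0.0622
```

```bash
python3 snap.py g2
```

```text
[ 0.5064 -0.1506  0.1587] [-0.5 -0.6 -5.1] [ 0.01  0.04 -0.05] 0.062324395067264116 5.6 [-0.42  0.26  1.72 -0.    1.17 -0.58]
```

View pics/g2.png

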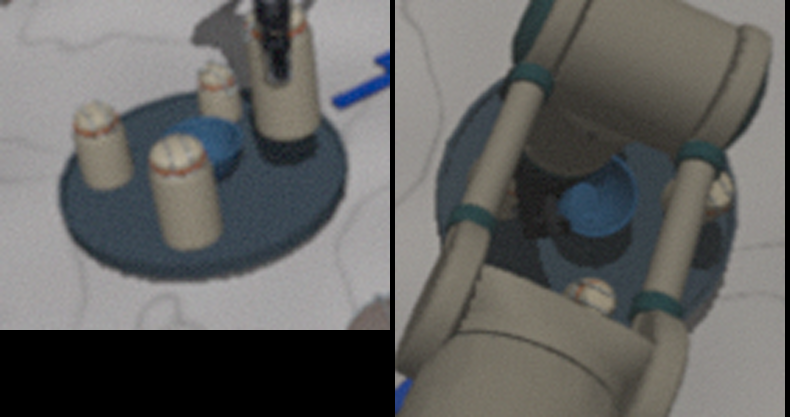

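The largest jar is lifted and hanging upright (width 62 mm, about 5 N of weight). Carrying it to mat_4.

carry_out --rows '[[[-1,0,1.5,0,0],[-1,0,3,0,0],[-1,0,4,0,0],[-1,0,4,0,0],[-1,0,4,0,0],[-1,0,4,0,0],[-1,0,4,0,0],[-1,0,3,0,0],[-1,-0.2,1.5,0,0],[-1,0,1,0,0],[-1,0,0,0,0],[-1,0,0,0,0]]]'

```text
clock: 6.8
position: [0.5056, 0.148, 0.16]
ee_rot: [0.001, 0.997, 0.08, -0.0]
contact_force: [0.6, -0.6, -4.4]
width: 0.0622
```

```bash
python3 snap.py g3 130 240 280 480 150 280 150 320; python3 snap.py g3 130 240 280 480 150 280 150 320
```

```text
[0.5058 0.1477 0.1602] [ 0.5  0.3 -5.5] [ 0.01 -0.    0.03] 0.06226381957641091 6.9 [ 0.15  0.26  1.72 -0.    1.17 -0.01]
[0.5059 0.1478 0.1603] [ 0.  -0.  -4.4] [ 0.02 -0.03 -0.  ] 0.062441454021761246 7.0 [ 0.15  0.26  1.72 -0.    1.17 -0.01]
```

View pics/g3.png

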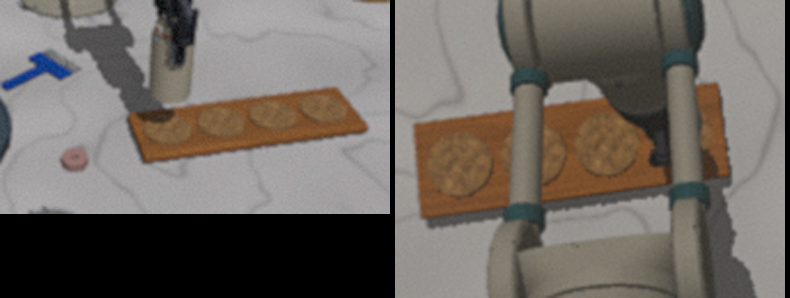

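The jar hangs over mat_4. Lowering gently.

carry_out --rows '[[[-1,0,0.15,-1.5,0],[-1,0,0,-2,0],[-1,0,0,-1.6,0],[-1,0,0,-0.8,0],[-1,0,0,-0.5,0],[-1,0,0,-0.2,0],[-1,0,0,0,0],[-1,0,0,0,0]]]'

```text
clock: 7.8
position: [0.5064, 0.1504, 0.095]
ee_rot: [-0.0, 0.997, 0.08, 0.001]
contact_force: [-0.2, -1.1, -4.9]
width: 0.062
```

carry_out --rows '[[[-1,0,0,-0.1,0],[-1,0,0,-0.1,0],[-1,0,0,-0.1,0],[-1,0,0,-0.1,0],[-1,0,0,0,0]]]'

```text
clock: 8.3
position: [0.5056, 0.1503, 0.0902]
ee_rot: [0.0, 0.997, 0.08, -0.0]
contact_force: [0.6, 0.9, -5.0]
width: 0.0621
```

```bash
python3 snap.py g4 130 240 280 480 150 280 150 320; python3 snap.py g4 130 240 280 480 150 280 150 320
```

```text
[0.5058 0.1504 0.0903] [-0.5 -0.1 -4.9] [-0.01  0.03  0.03] 0.06247497794024602 8.4 [ 0.16  0.33  1.82 -0.    1.   -0.  ]
[0.5058 0.1504 0.0903] [ 0.3 -0.7 -4.4] [-0.06  0.01 -0.04] 0.0625170253770711 8.5 [ 0.16  0.33  1.82 -0.    1.   -0.  ]
```

View pics/g4.png

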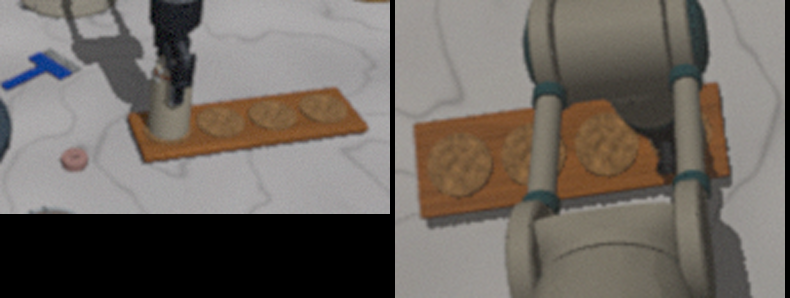

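Nearly down; the force still shows its full weight hanging. I'll keep going 1 mm at a time.

carry_out --rows '[[[-1,0,0,-0.1,0],[-1,0,0,0,0],[-1,0,0,0,0]]]'

```text
clock: 8.8
position: [0.5059, 0.1504, 0.09]
ee_rot: [-0.0, 0.997, 0.08, 0.0]
contact_force: [-1.9, -0.4, 2.2]
width: 0.0621
```

carry_out --rows '[[[-1,0,0,-0.1,0],[-1,0,0,0,0],[-1,0,0,0,0]]]'

```text
clock: 9.1
position: [0.5059, 0.1504, 0.0899]
ee_rot: [-0.0, 0.997, 0.08, 0.001]
contact_force: [-5.0, -1.2, 9.7]
width: 0.0621
```

Contact made at TCP z = 0.090. Easing off 1 mm and opening.

carry_out --rows '[[[-1,0,0,0.1,0],[0.5,0,0,0,0],[0.5,0,0,0,0],[0.6,0,0,0,0],[0.8,0,0,0,0],[1,0,0,0,0],[1,0,0,0,0],[1,0,0,0,0]]]'

```text
clock: 9.9
position: [0.5059, 0.1504, 0.0893]
ee_rot: [-0.0, 0.997, 0.08, 0.0]
contact_force: [-0.1, 0.4, -0.2]
width: 0.0857
```

carry_out --rows '[[[1,0,0,1,0],[1,0,0,2,0],[1,0,0,4,0],[1,0,0,5,0],[1,0,0,1.8,0],[1,2,-4,0,-0.13],[1,1,-4.5,0,-0.14],[1,1,-4.5,0,-0.14],[1,1,-4.5,0,-0.14],[1,1,-4.5,0,-0.14],[1,1,-4.5,0,-0.14],[1,1,-4.5,0,-0.14]]]'

```text
clock: 11.1
position: [0.586, -0.1615, 0.2283]
ee_rot: [-0.0, 0.918, -0.397, 0.001]
contact_force: [0.6, -0.2, -0.0]
width: 0.0857
```

```bash
cat > jars.py <<'E'
from fit import *
import sys
np.set_printoptions(precision=4,suppress=True)
a=cams.get_image("scene");b=cams.get_image("top")
G={"jar_largest":(.507,-.150,.03),"jar_second":(.5965,-.239,.03),"jar_third":(.507,-.340,.03),"jar_smallest":(.405,-.241,.03)}
MT={"jar_largest":(.505,.1495,.023),"jar_second":(.491,.236,.023),"jar_third":(.4768,.323,.023),"jar_smallest":(.4623,.4092,.023)}
k=int(sys.argv[1])
for i,n in enumerate(G):
    g=(MT if i<k else G)[n]
    print(n,"tgt",g,"top",*fit([b],n,*g,False)," scene",*fit([a],n,*g,False))
E
python3 jars.py 1;python3 snap.py g5 130 240 180 480 150 280 150 480
```

```text
jar_largest tgt (0.505, 0.1495, 0.023) top [0.4957 0.1795] 1486.0977777777778  scene [0.5378 0.1487] 633.325997693195
jar_second tgt (0.5965, -0.239, 0.03) top [ 0.5951 -0.2406] 1188.7623836985774  scene [ 0.59   -0.2425] 335.57750096116877
jar_third tgt (0.507, -0.34, 0.03) top [ 0.486  -0.3407] 1219.5674586697423  scene [ 0.4972 -0.3432] 280.7045905420992
jar_smallest tgt (0.405, -0.241, 0.03) top [ 0.3914 -0.2793] 2964.1303498654365  scene [ 0.3909 -0.2414] 354.65311803152633
[ 0.5857 -0.1606  0.2275] [-0.8  0.3 -0.1] [-0.01  0.01  0.01] 0.0852834568272285 11.3 [-0.38  0.33  1.44  0.    1.38  0.43]
```

View pics/g5.png

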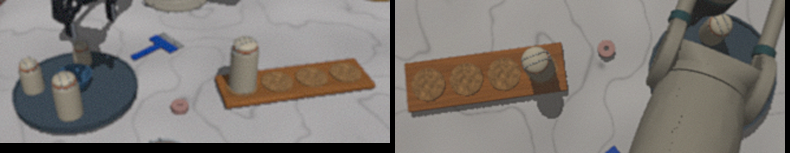

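The largest jar stands upright on mat_4 and the others haven't moved. Second jar next, at (0.596,−0.240).

carry_out --rows '[[[1,0.5,-3.5,0,-0.14],[1,0.5,-3.5,0,-0.14],[1,0,-0.9,0,-0.14],[1,0,0,0,-0.14],[1,0,0,0,-0.1],[1,0,0,-2,0],[1,0,0,-3,0],[1,0,0,0,0],[1,0,0,0,0]]]'

```text
clock: 12.2
position: [0.5957, -0.2372, 0.1777]
ee_rot: [0.0, 0.742, -0.67, -0.0]
contact_force: [0.5, 0.9, 0.3]
width: 0.0852
```

```bash
python3 snap.py g6; python3 snap.py g6
```

```text
[ 0.5967 -0.2383  0.1792] [0.4 0.8 0.4] [-0.07 -0.01  0.09] 0.08540307880013705 12.3 [-0.49  0.41  1.44  0.    1.3   0.98]
[ 0.5967 -0.2387  0.1791] [ 0.1 -0.8 -0.3] [-0.02  0.02 -0.  ] 0.08518244946385965 12.4 [-0.49  0.41  1.44 -0.    1.29  0.98]
```

View pics/g6.png

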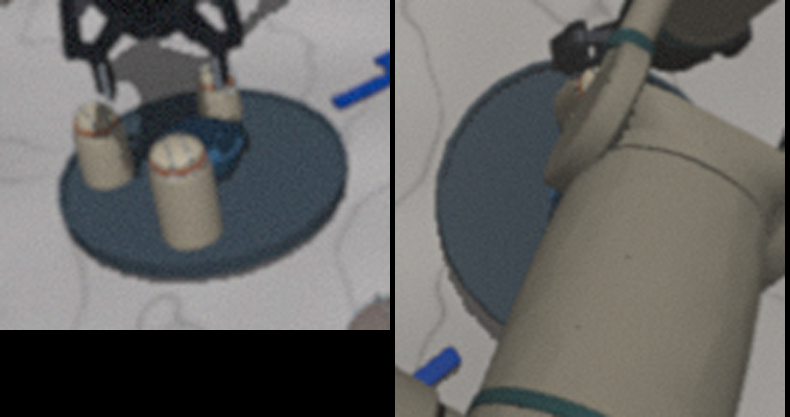

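The open jaws straddle the second jar (scene crop about (180,160)). Descending and gripping.

carry_out --rows '[[[1,0,-0.1,-2,0],[1,0,0,-2.5,0],[1,0,0,-2.5,0],[1,0,0,-2,0],[1,0,0,-1.8,0],[1,0,0,0,0],[1,0,0,0,0]]]'

```text
clock: 13.1
position: [0.5963, -0.24, 0.0702]
ee_rot: [-0.0, 0.742, -0.671, 0.001]
contact_force: [0.5, 0.0, -0.1]
width: 0.0855
```

carry_out --rows '[[[0.4,0,0,0,0],[0.2,0,0,0,0],[0,0,0,0,0],[-0.5,0,0,0,0],[-1,0,0,0,0],[-1,0,0,0,0],[-1,0,0,0,0],[-1,0,0,0,0]]]'

```text
clock: 13.9
position: [0.5969, -0.2403, 0.0713]
ee_rot: [-0.0, 0.742, -0.671, 0.002]
contact_force: [0.1, -0.0, 6.5]
width: 0.0554
```

carry_out --rows '[[[-1,0,0,0.5,0],[-1,0,0,1,0],[-1,0,0,2,0],[-1,0,0,3,0],[-1,0,0,1,0],[-1,0,0,0,0],[-1,0,0,0,0]]]'

```text
clock: 14.6
position: [0.5951, -0.2393, 0.1434]
ee_rot: [0.0, 0.742, -0.671, -0.001]
contact_force: [-0.7, 0.5, -3.9]
width: 0.0555
```

```bash
python3 snap.py g7; python3 snap.py g7
```

```text
[ 0.5947 -0.2391  0.1426] [ 0.  -0.3 -2.9] [-0.04  0.02  0.01] 0.05587056151213031 14.7 [-0.49  0.43  1.49 -0.    1.22  0.98]
[ 0.5949 -0.2392  0.1427] [ 0.1  0.4 -2.9] [ 0.02 -0.01  0.02] 0.05514991601844468 14.8 [-0.49  0.43  1.49 -0.    1.22  0.98]
```

View pics/g7.png

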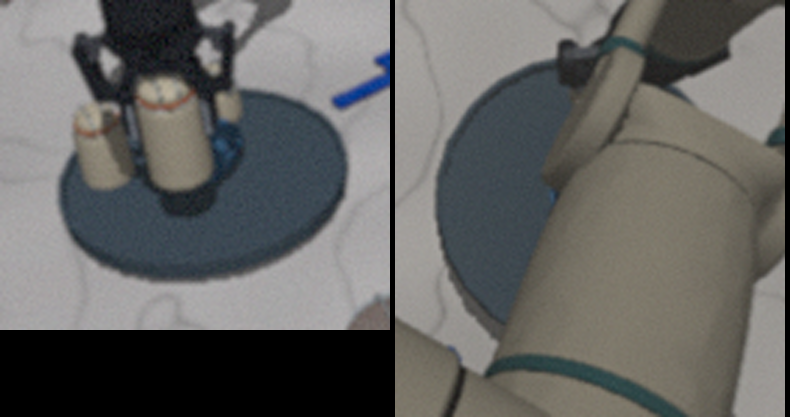

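The second jar is held upright. It needs to go over the placed largest jar, so I'll raise it well clear.

carry_out --rows '[[[-1,0,0,2,0],[-1,0,0,3,0.1],[-1,-0.4,2,3,0.13],[-1,-1,4,1,0.14],[-1,-1,4.5,0,0.14],[-1,-1,4.5,0,0.14],[-1,-1,4.5,0,0.14],[-1,-1,4.5,0,0.14],[-1,-1,4.5,0,0.14],[-1,-1,4.5,0,0.14],[-1,-1,4.5,0,0.14],[-1,-1,4.5,0,0.14]]]'

```text
clock: 16.0
position: [0.5008, 0.182, 0.2337]
ee_rot: [0.0, 1.0, 0.013, -0.0]
contact_force: [0.5, -0.1, -3.0]
width: 0.0554
```

carry_out --rows '[[[-1,-1,3.5,0,0.144],[-1,0,2,0,0],[-1,0,0,0,0],[-1,0,0,0,0],[-1,0,0,0,0]]]'

```text
clock: 16.5
position: [0.4917, 0.2344, 0.2339]
ee_rot: [0.0, 0.997, 0.082, -0.0]
contact_force: [0.2, -0.5, -2.8]
width: 0.0558
```

```bash
python3 snap.py g8 130 240 280 480 150 280 150 320; python3 snap.py g8 120 240 280 480 150 280 150 320
```

```text
[0.4919 0.2343 0.2341] [-0.2  0.1 -2.8] [ 0.04 -0.01  0.04] 0.055559028266900234 16.6 [ 0.32  0.23  1.56 -0.    1.35  0.15]
[0.492  0.2344 0.2343] [ 1.1  0.1 -3. ] [-0.03 -0.02 -0.01] 0.05563429164421076 16.7 [ 0.32  0.23  1.56 -0.    1.35  0.15]
```

View pics/g8.png

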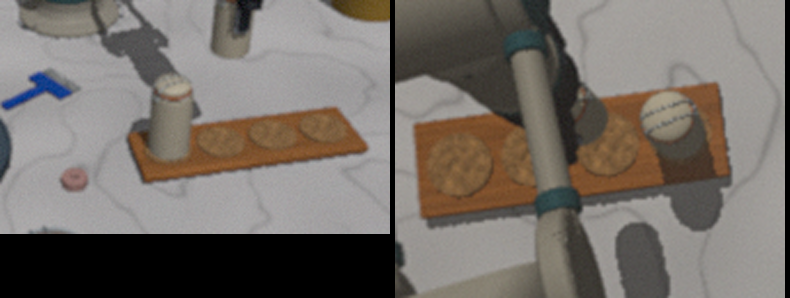

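The second jar is above mat_3 and the largest stands on mat_4. Lowering.

carry_out --rows '[[[-1,-0.1,0.15,-2,0],[-1,0,0,-3,0],[-1,0,0,-3,0],[-1,0,0,-3,0],[-1,0,0,-3,0],[-1,0,0,-1.5,0],[-1,0,0,-0.5,0],[-1,0,0,-0.2,0],[-1,0,0,0,0],[-1,0,0,0,0]]]'

```text
clock: 17.7
position: [0.4918, 0.2371, 0.0735]
ee_rot: [-0.0, 0.997, 0.082, 0.001]
contact_force: [0.4, -0.4, -2.6]
width: 0.0554
```

carry_out --rows '[[[-1,0,0,-0.1,0],[-1,0,0,-0.1,0],[-1,0,0,-0.1,0],[-1,0,0,0,0],[-1,0,0,0,0]]]'

```text
clock: 18.2
position: [0.4907, 0.2369, 0.0693]
ee_rot: [0.0, 0.997, 0.082, -0.0]
contact_force: [0.1, 0.2, -2.6]
width: 0.0553
```

```bash
python3 snap.py g9 120 240 280 480 150 280 150 320
```

```text
[0.4908 0.2369 0.0693] [ 0.4 -0.6 -3. ] [-0.02  0.06 -0.08] 0.055589250102801996 18.3 [ 0.32  0.37  1.81 -0.    0.96  0.16]
```

View pics/g9.png

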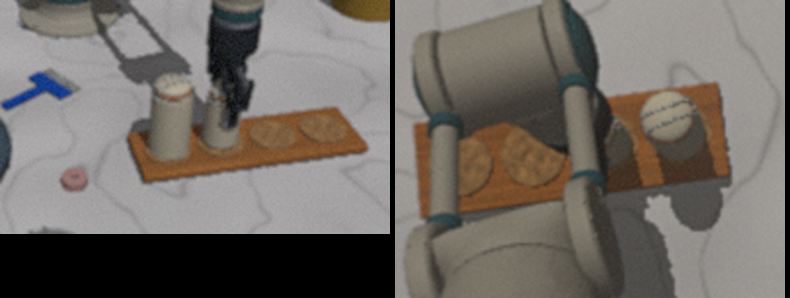

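carry_out --rows '[[[-1,0,0,-0.1,0],[-1,0,0,-0.1,0],[-1,0,0,0,0],[-1,0,0,0,0]]]'

```text
clock: 18.7
position: [0.4908, 0.2368, 0.0672]
ee_rot: [0.0, 0.997, 0.082, -0.0]
contact_force: [0.2, -0.0, -3.3]
width: 0.0554
```

carry_out --rows '[[[-1,0,0,-0.1,0],[-1,0,0,0,0],[-1,0,0,0,0]]]'

```text
clock: 19.0
position: [0.4908, 0.2368, 0.0663]
ee_rot: [0.0, 0.997, 0.082, 0.0]
contact_force: [-0.2, -0.3, -3.0]
width: 0.0557
```

carry_out --rows '[[[-1,0,0,-0.1,0],[-1,0,0,0,0],[-1,0,0,0,0]]]'

```text
clock: 19.3
position: [0.4908, 0.2369, 0.0653]
ee_rot: [0.0, 0.997, 0.082, -0.0]
contact_force: [0.9, 0.2, -3.2]
width: 0.0555
```

carry_out --rows '[[[-1,0,0,-0.1,0],[-1,0,0,0,0],[-1,0,0,0,0]]]'

```text
clock: 19.6
position: [0.4909, 0.2369, 0.0644]
ee_rot: [-0.0, 0.997, 0.082, 0.0]
contact_force: [0.2, -0.2, -3.0]
width: 0.0555
```

carry_out --rows '[[[-1,0,0,-0.1,0],[-1,0,0,0,0],[-1,0,0,0,0]]]'

```text
clock: 19.9
position: [0.4909, 0.2368, 0.0643]
ee_rot: [0.0, 0.997, 0.082, 0.0]
contact_force: [-2.1, -0.7, 5.6]
width: 0.0555
```

Contact at z = 0.064. Releasing and going for the third jar.

carry_out --rows '[[[-1,0,0,0.05,0],[0.35,0,0,0,0],[0.4,0,0,0,0],[0.6,0,0,0,0],[0.8,0,0,0,0],[1,0,0,0,0],[1,0,0,0,0],[1,0,0,0,0]]]'

```text
clock: 20.7
position: [0.4908, 0.2369, 0.0638]
ee_rot: [-0.0, 0.997, 0.082, 0.0]
contact_force: [-0.8, -0.8, 0.5]
width: 0.0854
```

carry_out --rows '[[[1,0,0,1,0],[1,0,0,3,0],[1,0,0,5,0],[1,0,0,5,0],[1,0,0,2.5,0],[1,0.1,-4,0,0],[1,0.1,-4.9,0,0],[1,0.1,-4.9,0,0],[1,0.1,-4.9,0,0],[1,0.1,-4.9,0,0],[1,0.1,-4.9,0,0],[1,0.1,-4.9,0,0]]]'

```text
clock: 21.9
position: [0.4975, -0.099, 0.2299]
ee_rot: [0.0, 0.997, 0.082, 0.001]
contact_force: [0.4, -0.6, -0.2]
width: 0.0854
```

carry_out --rows '[[[1,0.2,-4.9,0,0],[1,0.2,-4.9,0,0],[1,0.2,-4.9,0,0],[1,0.2,-4.9,0,0],[1,0.1,-4,0,0],[1,0,-0.7,0,0],[1,0,0,0,0],[1,0,0,0,0],[1,0,0,0,0]]]'

```text
clock: 22.8
position: [0.5068, -0.3384, 0.2293]
ee_rot: [-0.0, 0.997, 0.083, 0.0]
contact_force: [-0.4, -0.0, -0.1]
width: 0.0853
```

```bash
python3 jars.py 2;python3 snap.py g10 130 240 180 480 150 280 150 480
```

```text
jar_largest tgt (0.505, 0.1495, 0.023) top [0.4957 0.1795] 1480.4945328719723  scene [0.5398 0.1477] 705.2239907727798
jar_second tgt (0.491, 0.236, 0.023) top [0.4782 0.2713] 1710.3840369088812  scene [0.5399 0.2266] 1160.8882429834678
jar_third tgt (0.507, -0.34, 0.03) top [ 0.5045 -0.3413] 347.4928719723183  scene [ 0.4975 -0.3431] 61.66163783160322
jar_smallest tgt (0.405, -0.241, 0.03) top [ 0.4057 -0.2376] 63.173379469434835  scene [ 0.39   -0.2415] 87.40442906574395
[ 0.5069 -0.339   0.2292] [-0.5  0.   0.2] [-0.01  0.03  0.  ] 0.08553595825278928 23.0 [-0.7   0.33  1.43  0.    1.38 -0.87]
```

View pics/g10.png

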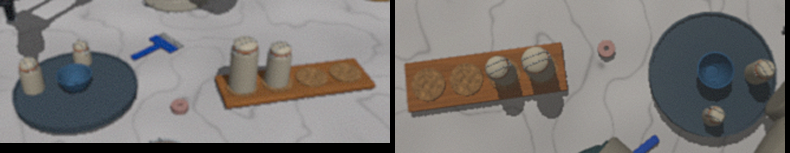

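Two jars stand on the stand. The platter turned about 0.03 rad, so the third jar is now at about (0.5045,−0.341) and the smallest at about (0.405,−0.238).

carry_out --rows '[[[1,-0.25,-0.2,-2,0],[1,0,0,-4,0],[1,0,0,-4,0],[1,0,0,-3,0],[1,0,0,-2,0],[1,0,0,-1.8,0],[1,0,0,-1,0],[1,0,0,0,0],[1,0,0,0,0]]]'

```text
clock: 23.9
position: [0.5048, -0.3423, 0.0515]
ee_rot: [0.0, 0.997, 0.082, 0.0]
contact_force: [0.2, -0.2, 0.3]
width: 0.0854
```

```bash
python3 snap.py g11
```

```text
[ 0.5051 -0.3427  0.0521] [ 0.2 -0.3 -0.2] [-0.03 -0.03 -0.02] 0.08536010484604559 24.0 [-0.71  0.47  1.68  0.    0.99 -0.87]
```

View pics/g11.png

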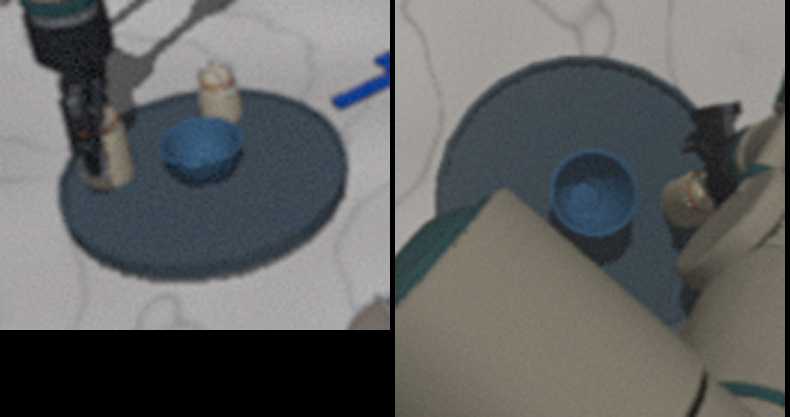

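```bash
python3 - <<'E'
from h import *
a=cams.get_image("scene")
f=lambda X:(proj(a,X)-[170,140])*3
print("finger tip",f([.5051+.045*.987,-.3427+.045*.16,.06]),f([.5051+.045*.987,-.3427+.045*.16,.12]))
for y in(-.3427,-.340): print("jar base, lid",f([.505,y,.03]),f([.505,y,.11]))
I=cv2.resize(a["image"][140:210,170:240,::-1],None,fx=8,fy=8,interpolation=cv2.INTER_CUBIC);cv2.imwrite("pics/g11z.png",I)
E
```

```text
finger tip [ 97.94443126 179.21843124] [ 84.60792406 129.5758623 ]
jar base, lid [106.69694469 175.15837426] [ 89.95953006 111.2313635 ]
jar base, lid [109.34404805 175.08417198] [ 92.72437258 111.15578338]
```

View pics/g11z.png

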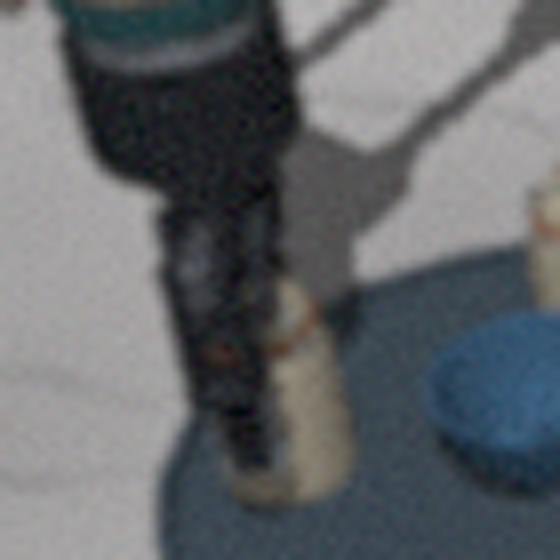

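The finger sits about 1.5 mm off the jar's axis in y, so I'll nudge it and grip.

carry_out --rows '[[[1,0,0.15,0,0],[0.4,0,0,0,0],[0.2,0,0,0,0],[0,0,0,0,0],[-0.3,0,0,0,0],[-0.6,0,0,0,0],[-1,0,0,0,0],[-1,0,0,0,0],[-1,0,0,0,0],[-1,0,0,0,0]]]'

```text
clock: 25.05
position: [0.5045, -0.3409, 0.0514]
ee_rot: [0.0, 0.997, 0.082, 0.0]
contact_force: [-0.3, 1.0, 6.6]
width: 0.0485
```

carry_out --rows '[[[-1,0,0,0.5,0],[-1,0,0,1,0],[-1,0,0,2,0],[-1,0,0,3,0],[-1,0,0,1,0],[-1,0,0,0,0],[-1,0,0,0,0]]]'

```text
clock: 25.75
position: [0.5037, -0.3401, 0.125]
ee_rot: [-0.001, 0.997, 0.082, -0.001]
contact_force: [0.0, -0.3, -3.5]
width: 0.0487
```

```bash
python3 snap.py g12
```

```text
[ 0.5033 -0.3399  0.1242] [ 1.1 -0.8 -3. ] [ 0.01 -0.03  0.01] 0.04872218605226806 25.85 [-0.71  0.4   1.59  0.    1.15 -0.87]
```

View pics/g12.png

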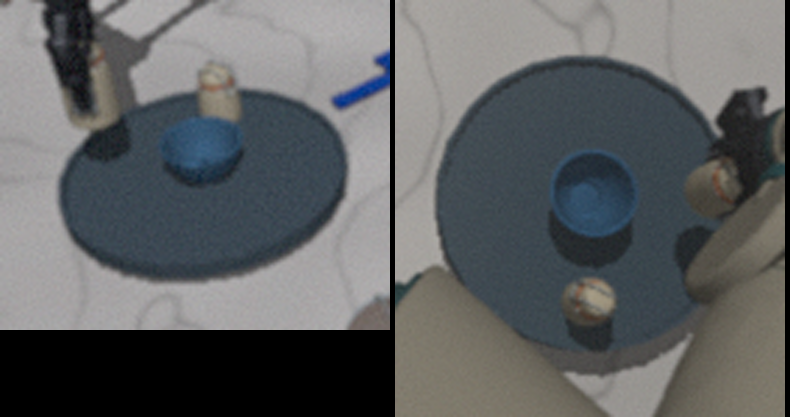

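The third jar is held upright. Carrying it high to mat_2.

carry_out --rows '[[[-1,0,1,3,0],[-1,0,2,4,0],[-1,0,4,2,0],[-1,0,4.9,0,0],[-1,0,4.9,0,0],[-1,0,4.9,0,0],[-1,0,4.9,0,0],[-1,0,4.9,0,0],[-1,0,4.9,0,0],[-1,0,4.9,0,0],[-1,0,4.9,0,0],[-1,0,4.9,0,0]]]'

```text
clock: 27.05
position: [0.5033, 0.1722, 0.2146]
ee_rot: [0.0, 0.997, 0.082, -0.001]
contact_force: [0.7, -0.4, -2.7]
width: 0.0491
```

carry_out --rows '[[[-1,-0.8,4.9,0,0],[-1,-0.9,4.9,0,0],[-1,-0.9,4,0,0],[-1,0,1.4,0,0],[-1,0,0,0,0],[-1,0,0,0,0],[-1,0,0,0,0]]]'

```text
clock: 27.75
position: [0.4784, 0.3208, 0.2153]
ee_rot: [0.001, 0.997, 0.081, -0.001]
contact_force: [-0.4, -0.7, -3.1]
width: 0.0485
```

```bash
python3 snap.py g13 120 240 280 480 150 280 150 320
```

```text
[0.4786 0.3209 0.2157] [ 0.2 -0.  -2.6] [ 0.04  0.01 -0.04] 0.048802164260821235 27.85 [ 0.47  0.29  1.53 -0.    1.33  0.31]
```

View pics/g13.png

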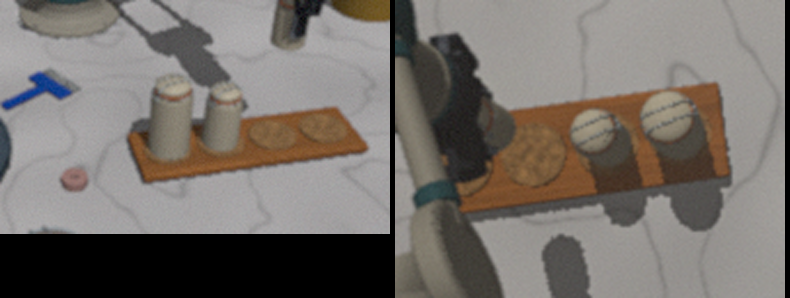

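The third jar is above mat_2. Lowering.

carry_out --rows '[[[-1,-0.15,0.2,-2,0],[-1,0,0,-3,0],[-1,0,0,-3,0],[-1,0,0,-3,0],[-1,0,0,-3,0],[-1,0,0,-1.5,0],[-1,0,0,-0.7,0],[-1,0,0,-0.3,0],[-1,0,0,0,0],[-1,0,0,0,0]]]'

```text
clock: 28.85
position: [0.4777, 0.3246, 0.0519]
ee_rot: [-0.0, 0.997, 0.082, 0.001]
contact_force: [-0.6, -0.4, -2.2]
width: 0.0487
```

carry_out --rows '[[[-1,0,0,-0.1,0],[-1,0,0,-0.1,0],[-1,0,0,-0.1,0],[-1,0,0,0,0],[-1,0,0,0,0]]]'

```text
clock: 29.35
position: [0.4767, 0.3244, 0.0478]
ee_rot: [0.0, 0.997, 0.082, 0.0]
contact_force: [0.6, 0.1, -3.2]
width: 0.0483
```

carry_out --rows '[[[-1,0,0,-0.1,0],[-1,0,0,0,0],[-1,0,0,0,0]]]'

```text
clock: 29.65
position: [0.4767, 0.3244, 0.0467]
ee_rot: [0.0, 0.997, 0.082, -0.0]
contact_force: [0.2, -0.3, -2.7]
width: 0.0486
```

```bash
python3 snap.py g14 120 240 280 480 150 280 150 320
```

```text
[0.4768 0.3244 0.0468] [ 0.  -0.1 -2.5] [ 0.    0.05 -0.02] 0.04849328265965429 29.75 [ 0.48  0.44  1.76 -0.    0.94  0.31]
```

View pics/g14.png

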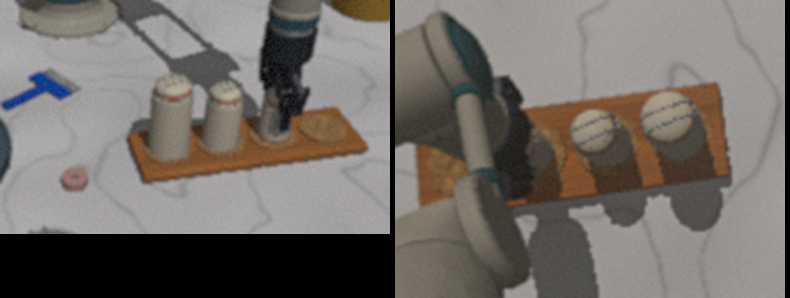

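carry_out --rows '[[[-1,0,-0.1,-0.1,0],[-1,0,0,0,0],[-1,0,0,0,0]]]'

```text
clock: 30.05
position: [0.4768, 0.3233, 0.0458]
ee_rot: [0.0, 0.997, 0.082, -0.0]
contact_force: [-0.3, 0.0, -2.3]
width: 0.0483
```

carry_out --rows '[[[-1,0,0,-0.1,0],[-1,0,0,0,0],[-1,0,0,0,0]]]'

```text
clock: 30.35
position: [0.4768, 0.3233, 0.0448]
ee_rot: [0.0, 0.997, 0.082, 0.0]
contact_force: [0.0, -0.6, -2.9]
width: 0.0486
```

carry_out --rows '[[[-1,0,0,-0.1,0],[-1,0,0,0,0],[-1,0,0,0,0]]]'

```text
clock: 30.65
position: [0.4769, 0.3234, 0.0445]
ee_rot: [-0.0, 0.997, 0.082, 0.0]
contact_force: [-1.6, -0.3, 3.1]
width: 0.0482
```

Contact. Releasing, then going to the smallest jar.

carry_out --rows '[[[-1,0,0,0.05,0],[0.2,0,0,0,0],[0.25,0,0,0,0],[0.5,0,0,0,0],[0.8,0,0,0,0],[1,0,0,0,0],[1,0,0,0,0],[1,0,0,0,0]]]'

```text
clock: 31.45
position: [0.4768, 0.3234, 0.0443]
ee_rot: [-0.0, 0.997, 0.082, 0.0]
contact_force: [-0.3, 0.3, -0.5]
width: 0.0855
```

carry_out --rows '[[[1,0,0,1,0],[1,0,0,3,0],[1,0,0,5,0],[1,0,0,5,0],[1,0,0,4,0],[1,-0.5,-4,0,0],[1,-0.6,-4.5,0,-0.12],[1,-0.6,-4.5,0,-0.12],[1,-0.6,-4.5,0,-0.12],[1,-0.6,-4.5,0,-0.12],[1,-0.6,-4.5,0,-0.12],[1,-0.6,-4.5,0,-0.12]]]'

```text
clock: 32.65
position: [0.4353, 0.0118, 0.2253]
ee_rot: [-0.0, 0.961, -0.277, 0.001]
contact_force: [1.4, -0.2, 0.0]
width: 0.0857
```

carry_out --rows '[[[1,-0.6,-4.5,0,-0.12],[1,-0.6,-4.5,0,-0.12],[1,-0.6,-4.5,0,-0.12],[1,-0.6,-4.5,0,-0.12],[1,-0.6,-2,0,-0.12],[1,0,0,0,-0.13],[1,0,0,0,-0.12],[1,0,0,0,0],[1,0,0,0,0]]]'

```text
clock: 33.55
position: [0.4057, -0.1866, 0.2248]
ee_rot: [0.0, 0.764, -0.646, 0.0]
contact_force: [-0.7, -0.5, -0.3]
width: 0.0852
```

```bash
python3 jars.py 3;python3 snap.py g15 130 240 180 480 150 280 150 480
```

```text
jar_largest tgt (0.505, 0.1495, 0.023) top [0.4957 0.1795] 1481.594863514033  scene [0.5378 0.1479] 705.4830603613996
jar_second tgt (0.491, 0.236, 0.023) top [0.4782 0.2713] 1708.388465974625  scene [0.5421 0.2262] 1207.0856439830834
jar_third tgt (0.4768, 0.323, 0.023) top [0.4775 0.3613] 1833.044644367551  scene [0.5286 0.3092] 1171.7924490580544
jar_smallest tgt (0.405, -0.241, 0.03) top [ 0.4204 -0.2638] 706.3755786236063  scene [ 0.3909 -0.2413] 86.0329104190696
[ 0.4058 -0.1864  0.2245] [ 0.4 -0.7 -0.4] [-0.02  0.02 -0.01] 0.08540101851939327 33.75 [-0.59  0.08  1.77 -0.    1.29  0.82]
```

View pics/g15.png

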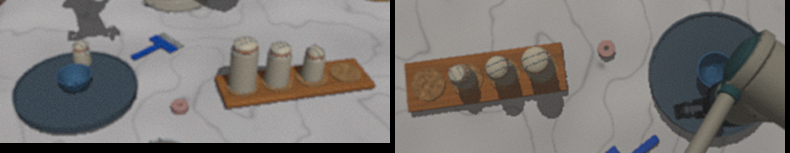

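Three jars are lined up. Moving over the smallest at (0.405,−0.2385).

carry_out --rows '[[[1,0,-3,0,0],[1,0,-2.2,0,0],[1,0,0,-4,0],[1,0,0,-4,0],[1,0,0,-3,0],[1,0,0,0,0],[1,0,0,0,0]]]'

```text
clock: 34.45
position: [0.4061, -0.2387, 0.1146]
ee_rot: [0.0, 0.763, -0.646, -0.0]
contact_force: [-0.5, 0.8, 0.3]
width: 0.0849
```

```bash
python3 snap.py g16;python3 snap.py g16 140 210 200 280
```

```text
[ 0.4071 -0.2395  0.1161] [0.4 0.2 0.4] [ 0.01  0.05 -0.03] 0.08520401687271302 34.55 [-0.68  0.22  1.9  -0.    1.02  0.73]
[ 0.407  -0.2395  0.1161] [-0.1  1.   0.2] [0.04 0.03 0.  ] 0.0858861624621765 34.65 [-0.68  0.22  1.9  -0.    1.02  0.73]
```

View pics/g16.png

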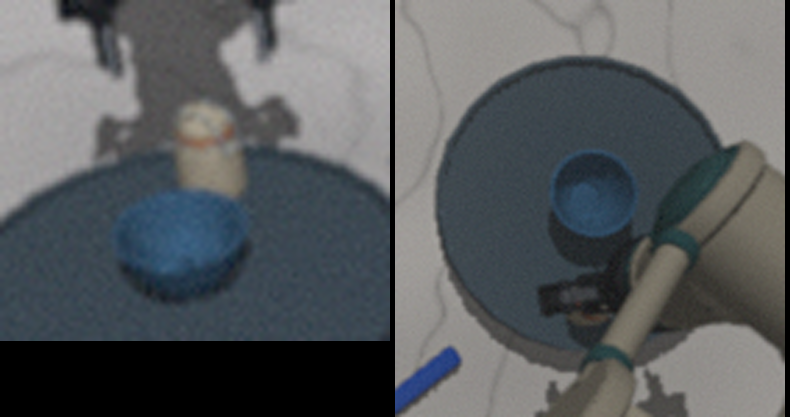

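The jaws are centred over the smallest jar. Descending to z = 0.035.

carry_out --rows '[[[1,-0.15,0,-2,0],[1,0,0,-2.5,0],[1,0,0,-2,0],[1,0,0,-1,0],[1,0,0,-0.5,0],[1,0,0,0,0],[1,0,0,0,0]]]'

```text
clock: 35.35
position: [0.405, -0.2392, 0.0352]
ee_rot: [0.0, 0.763, -0.646, 0.001]
contact_force: [0.8, -1.2, 0.7]
width: 0.0854
```

carry_out --rows '[[[0.4,0,0,0,0],[0.2,0,0,0,0],[0,0,0,0,0],[-0.3,0,0,0,0],[-0.6,0,0,0,0],[-1,0,0,0,0],[-1,0,0,0,0],[-1,0,0,0,0],[-1,0,0,0,0]]]'

```text
clock: 36.25
position: [0.4045, -0.239, 0.0351]
ee_rot: [0.0, 0.763, -0.646, 0.001]
contact_force: [-1.4, -0.1, 4.2]
width: 0.0424
```

```bash
python3 snap.py g17 140 210 200 280
```

```text
[ 0.4045 -0.239   0.0351] [-0.4  0.8  5.5] [0.03 0.19 0.05] 0.04234913971337648 36.35 [-0.68  0.32  2.01 -0.    0.81  0.72]
```

View pics/g17.png

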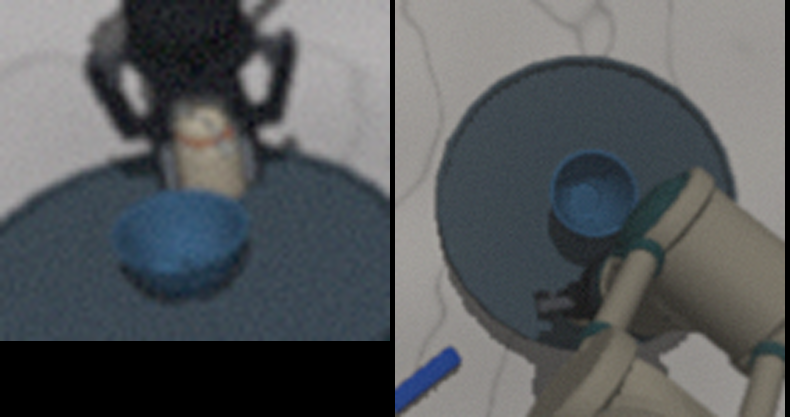

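carry_out --rows '[[[-1,0,0,0.5,0],[-1,0,0,1,0],[-1,0,0,2,0],[-1,0,0,4,0],[-1,0,0,5,0],[-1,0,1,4,0],[-1,0.3,3,0,0.1],[-1,0.4,4.7,0,0.11],[-1,0.4,4.7,0,0.11],[-1,0.4,4.7,0,0.11],[-1,0.4,4.7,0,0.11],[-1,0.4,4.7,0,0.11]]]'

```text
clock: 37.55
position: [0.4268, 0.0382, 0.2]
ee_rot: [-0.0, 0.93, -0.367, 0.001]
contact_force: [1.1, -0.1, -1.6]
width: 0.0427
```

carry_out --rows '[[[-1,0.4,4.7,0,0.11],[-1,0.4,4.7,0,0.11],[-1,0.4,4.7,0,0.11],[-1,0.4,4.7,0,0.11],[-1,0.4,4.7,0,0.11],[-1,0.4,4.7,0,0.11],[-1,0.5,4.7,0,0.11],[-1,0.6,4.7,0,0.14],[-1,0.4,3,0,0.116],[-1,0,1.4,0,0],[-1,0,0,0,0],[-1,0,0,0,0]]]'

```text
clock: 38.75
position: [0.4658, 0.4549, 0.1992]
ee_rot: [0.001, 0.991, 0.134, -0.001]
contact_force: [-0.2, -0.2, -2.1]
width: 0.0426
```

```bash
python3 snap.py g18 100 240 280 480 150 280 150 320
```

```text
[0.4661 0.4545 0.1996] [-0.5  0.2 -2. ] [-0.01  0.02 -0.01] 0.042556165115553365 38.85 [ 0.67  0.41  1.38 -0.    1.35  0.4 ]
```

View pics/g18.png

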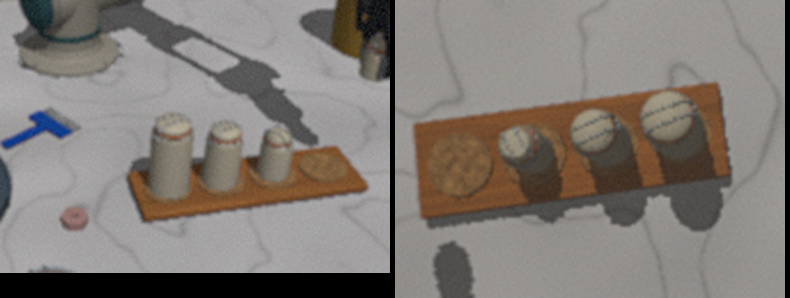

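I overshot in y by 4.5 cm, which leaves a clear view: three jars stand upright in order. Moving back over mat_1.

carry_out --rows '[[[-1,-0.2,-2.5,0,-0.107],[-1,-0.15,-2,0,0],[-1,0,0,0,0],[-1,0,0,0,0],[-1,0,0,0,0]]]'

```text
clock: 39.35
position: [0.4631, 0.4114, 0.1998]
ee_rot: [-0.0, 0.997, 0.081, 0.0]
contact_force: [-0.2, 0.4, -1.1]
width: 0.0426
```

carry_out --rows '[[[-1,0,0,-2,0],[-1,0,0,-3,0],[-1,0,0,-3,0],[-1,0,0,-3,0],[-1,0,0,-3,0],[-1,0,0,-1.5,0],[-1,0,0,-0.5,0],[-1,0,0,0,0],[-1,0,0,0,0]]]'

```text
clock: 40.25
position: [0.4636, 0.4122, 0.0403]
ee_rot: [-0.001, 0.997, 0.082, 0.001]
contact_force: [0.1, 0.2, -1.8]
width: 0.0424
```

```bash
python3 snap.py g19 140 220 340 480 150 280 150 320
```

```text
[0.4637 0.4121 0.0407] [ 0.5  0.2 -1.2] [ 0.05 -0.02  0.05] 0.0426750246524586 40.35 [ 0.61  0.5   1.67 -0.    0.98  0.45]
```

View pics/g19.png

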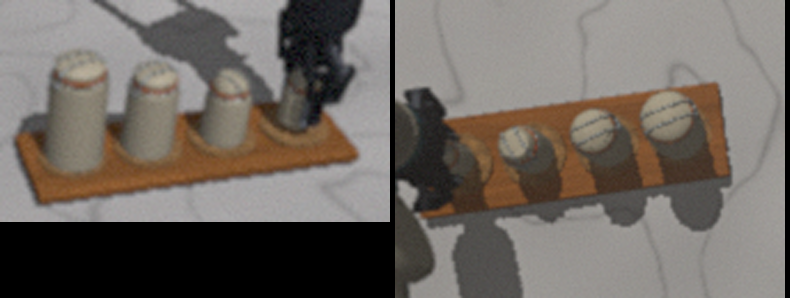

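carry_out --rows '[[[-1,-0.15,-0.25,-0.5,0],[-1,0,0,-0.3,0],[-1,0,0,-0.1,0],[-1,0,0,0,0],[-1,0,0,0,0]]]'

```text
clock: 40.85
position: [0.4613, 0.4089, 0.0303]
ee_rot: [-0.0, 0.997, 0.081, 0.0]
contact_force: [-0.8, 0.1, -1.7]
width: 0.0425
```

```bash
cat > ov.py <<'E'
from fit import *
import sys
a=cams.get_image("scene");b=cams.get_image("top")
MT={"jar_largest":(.505,.1495),"jar_second":(.491,.236),"jar_third":(.4768,.323),"jar_smallest":(.4623,.4092)}
def ov(p,box):
    u0,v0,u1,v1=box;f=780/(u1-u0);I=cv2.resize(p["image"][v0:v1,u0:u1,::-1],None,fx=f,fy=f,interpolation=cv2.INTER_CUBIC)
    t=np.linspace(0,6.2832,60)
    for n,(x,y) in MT.items():
        d,h=J[n]
        for r,z,c in((.038,.023,(0,255,255)),(d/2,.023,(0,255,0)),(d/2,.023+h-.03,(255,0,0))):
            q=np.array([proj(p,[x+r*np.cos(k),y+r*np.sin(k),z]) for k in t]);q=((q-[u0,v0]+.5)*f-.5)
            cv2.polylines(I,[np.round(q).astype(np.int32)],True,c,1)
    return I
A=ov(a,(335,130,485,215));B=ov(b,(140,165,310,255))
cv2.imwrite("pics/"+sys.argv[1]+"a.png",A);cv2.imwrite("pics/"+sys.argv[1]+"b.png",B)
s=telemetry.get_state();print(s["position"],s["contact_force"],s["clock"])
E
python3 ov.py o1
```

```text
[0.46138186 0.40894971 0.03039122] [-0.56787552 -0.31686782 -1.1072342 ] 40.95
```

View pics/o1a.png

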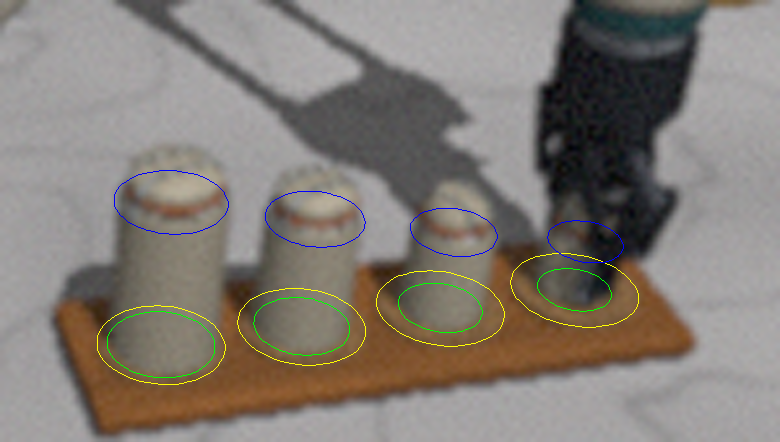

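View pics/o1b.png

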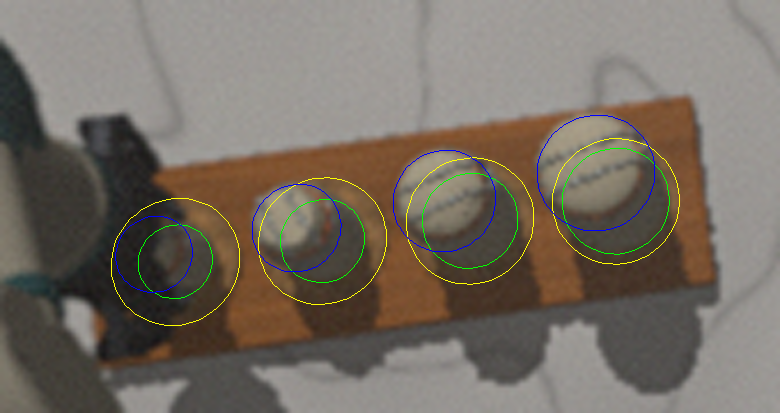

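The overlays match: the placed jars sit on their mats' middles to within about 2–3 mm. Setting the last one down.

carry_out --rows '[[[-1,0.05,0,-0.1,0],[-1,0,0,0,0],[-1,0,0,0,0]]]'

```text
clock: 41.25
position: [0.4618, 0.4088, 0.0293]
ee_rot: [0.0, 0.997, 0.081, 0.0]
contact_force: [-0.6, -0.2, -2.1]
width: 0.0426
```

carry_out --rows '[[[-1,0,0,-0.1,0],[-1,0,0,0,0],[-1,0,0,0,0]]]'

```text
clock: 41.55
position: [0.4617, 0.4088, 0.0283]
ee_rot: [0.0, 0.997, 0.081, -0.0]
contact_force: [0.3, -0.6, -1.6]
width: 0.0424
```

carry_out --rows '[[[-1,0,0,-0.1,0],[-1,0,0,0,0],[-1,0,0,0,0]]]'

```text
clock: 41.85
position: [0.4618, 0.4089, 0.0282]
ee_rot: [-0.0, 0.997, 0.081, 0.0]
contact_force: [-2.1, -1.6, 6.2]
width: 0.0427
```

carry_out --rows '[[[-1,0,0,0.05,0],[0.05,0,0,0,0],[0.1,0,0,0,0],[0.3,0,0,0,0],[0.6,0,0,0,0],[1,0,0,0,0],[1,0,0,0,0],[1,0,0,0,0]]]'

```text
clock: 42.65
position: [0.4618, 0.4089, 0.0278]
ee_rot: [0.0, 0.997, 0.081, 0.0]
contact_force: [-0.6, 0.1, -0.1]
width: 0.0851
```

carry_out --rows '[[[1,0,0,1,0],[1,0,0,3,0],[1,0,0,5,0],[1,0,0,5,0],[1,0,0,4,0],[1,-4,3,0,0],[1,-4,3,0,0],[1,-4,3,0,0],[1,-4,3,0,0],[1,-4,2,0,0],[1,0,0,0,0],[1,0,0,0,0]]]'

```text
clock: 43.85
position: [0.2609, 0.5492, 0.2086]
ee_rot: [-0.0, 0.997, 0.083, 0.001]
contact_force: [-0.3, 0.4, 0.3]
width: 0.0856
```

```bash
python3 ov.py o2; python3 - <<'E'
from h import *
save(cams.get_image("top"),"tf");save(cams.get_image("scene"),"sf")
E
```

```text
[0.26265745 0.54843293 0.20825714] [ 0.45422988 -0.15810649 -0.75628739] 43.95
```

View pics/o2a.png

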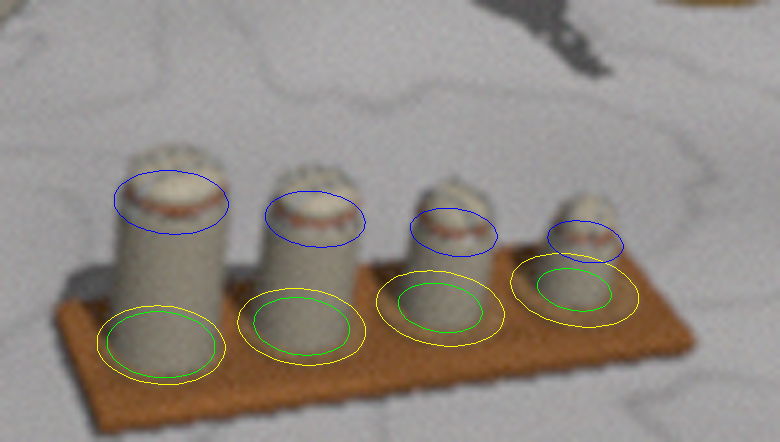

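View pics/o2b.png

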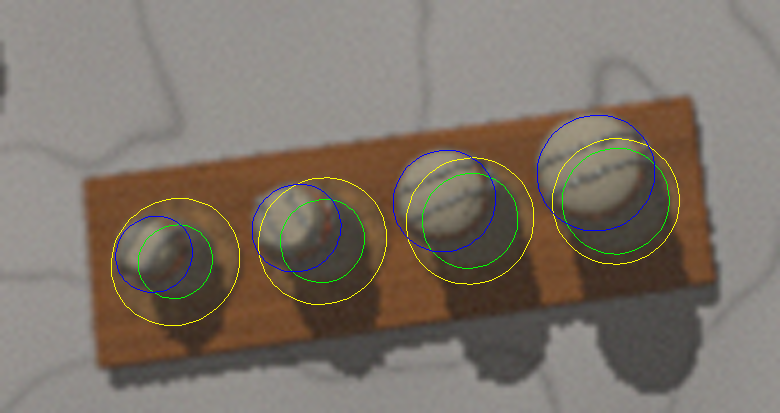

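View pics/tf.png

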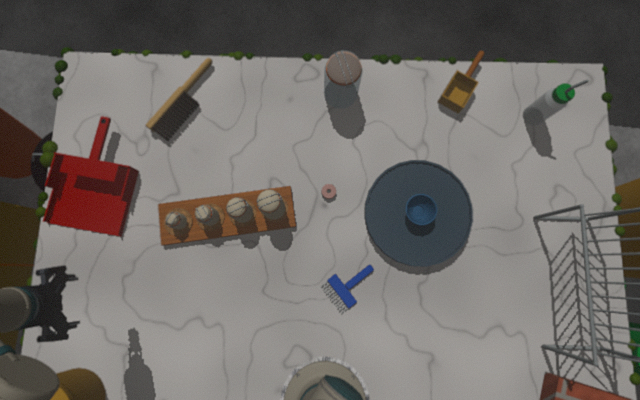

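All four jars stand upright and centred, largest to smallest from the turntable end. The bowl is unmoved at (421,211) and the arm is clear of everything.

```bash
python3 -c "
from rig import manip
print(manip.sign_off())"
```

```text
the job is handed in; nothing more can be done
None
```

All four jars are standing upright on the cork mats, and I've handed the job in at about 44 s on the robot's clock. The largest is on mat_4 (the mat nearest the turntable), then the second on mat_3, the third on mat_2 and the smallest on mat_1. I lowered each one in steps of about 1 mm until the wrist force showed it resting on the mat, then released it.

**Last checks:** outlines of the jars drawn at the mat centres matched both cameras to within about 2–3 mm. The bowl sits in the middle of the turntable at the same pixel as at the start. The gripper is open and clear of everything.

**Checks that failed or disagreed:**
- **Jar fits on the stand:** the automatic colour-based position fit didn't work there because the wood confused it. The final centring check was therefore those drawn outlines, judged by eye.
- **Camera mismatch:** fitted on its own, the scene camera put most of the jars on the turntable about 6–8 mm off from the top camera in x (more for the smallest, partly hidden behind the bowl), so I relied mainly on the top view.
- **Platter turn:** the turntable turned about 0.03 rad during the second pick, and I corrected for it on the remaining two.

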